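Lay the coffee tray: each cup on its own saucer

ROBOT

A 7-joint arm with a two-finger parallel gripper is mounted at the origin on the work surface. World frame = base frame: x ahead of the robot, y to its left, z up, the work surface at z = 0. Lengths are in mm, angles in rad, forces in N, time in s.
With the tool pointing down it reaches from about 400 to 875 mm from the base axis. Payload 4.4 kg.
Tool frame: the origin (TCP) lies midway between the tips of the shut fingers; the grasp point (between the pads) lies 19 mm behind it (bot.grip_point_offset is the distance from the TCP to the grasp point, in mm); z points along the fingers, y is the line along which they close (so a half turn about z gives the same grasp; the last joint's range is limited). The gripper opens to 85 mm and grips with 20 to 120 N. Pads are 22 mm wide; open, the fingers measure 114 mm over their backs; the gripper's body (76 mm by 85 mm) begins 54 mm behind the grasp point. The pads swing forward as they close: fully open they stand 13 mm farther back than shut.
Start: joints at [1.189, 0.628, 0.038, 1.517, -0.027, 0.996, -0.02], TCP at [201.903, -617.862, 231.313] pointing down, gripper open.
Joint ranges: [-3.06, 3.06], [-0.37, 2.12], [-1.25, 1.32], [0.18, 2.47], [-1.1, 4.24], [0.23, 1.98], [-2.94, 2.94]. Speed limits (rad/s): [2.57, 2.57, 3.14, 3.14, 3.14, 3.14, 3.14].

INTERFACE

Orientations are given as a unit quaternion [x, y, z, w].
In Python, from bench import bot gives the robot as it stands.
- The arm moves only by the shell command python3 -m creep [OPENING] [FORCE], which reads ROWS from standard input. ROWS is 1 to 20 rows, one to a line, with the numbers parted by commas; each row has 4 numbers: dx, dy, dz in mm, then a turn about the tool's z in rad; each row shifts and turns the commanded pose from where the row before left it, along the tool's axes as they then stand; what a row does not reach is not made up. A row lasts 1/12 s, in which the tool goes at most 41.7 mm and 0.125 rad, less where a joint would pass 70% of its speed; a pose out of reach is approached as far as the arm can. OPENING is the finger opening in mm, set as the command begins (- or left out keeps the last). The fingers move at their own pace and stop on an object; FORCE is the grip in N (left out, the last holds). Time passes only in rows, so rows that do not move let the fingers close. It prints the time, the measured TCP pose, the force, the opening and the grip force at its end. Input that does not fit is refused with a message, and nothing moves.
- bot.observe(): the state, without advancing time (a new reading comes with each control period).
- bot.camera(name): name is "scene" or "top" or "wrist"; returns the picture (480x640x3 uint8, blue, green, red); there is no depth.
- bot.camera_params(name): a dict with "fov_y" (degrees; the focal length in pixels is half the picture's height over the tangent of half this angle, whatever the lens; pixels are square), "cx", "cy" (the principal point, pixels), "extrinsics" (4x4, takes a point from camera to world coordinates); the wrist camera has in their place "mount" (4x4, takes a point from camera to tool coordinates, whose origin is the TCP and whose axes are the flange's). Camera axes: x right, y up, looking along -z (the intrinsics and any distortion apply to the point x, -y, -z); pixel columns grow to the right and rows downward; lengths in mm; the calibration is good to about 2 mm. A picture is of the moment at which its call begins: read the wrist's pose just before it. camera_params takes no time and is no camera call.
- bot.job_done(): hands the job in; it is judged then, once.
The state is a dict: "time": time; "joint_pos": joint angles; "qvel": joint speeds; "joint_efforts": joint torques, N m; "eef_pos": TCP position; "ee_rot": TCP orientation; "force": force on the tool from outside, world axes, zero at the start; "wrist_torque": the same for the moment, N m; "grip_width": finger opening in mm; "finger_force": force on a finger pad.
Only numpy, scipy, OpenCV 4.12 (cv2) and the standard library are available. Lean on these libraries where they do the work, as an engineer would, in place of code of your own. Each camera call takes 0.05 s, during which the arm holds its last target. There are 200 camera calls.

TASK

Lay the coffee tray: carry the two green and the two blue coffee cups one after another from the counter to the tray and stand each one upright in the well of its own saucer, the one of the same colour and size (small cup on small saucer, large on large). Set the cups down gently without dropping or tipping them over, leave the saucers where they lie on the tray, and leave the white mug and the sugar bowl alone.

Things in the scene. Friction and masses are not known exactly. Their poses are not given: they have to be found in the camera images.
- small_green_cup: small leaf-green coffee cup, loose, upright on the counter (z=0): outside diameter 56 mm (wall straight from 28 mm up, narrowing below to a 38 mm foot), 56 mm high, wall 4 mm, open top, cream bottom inside, about 110 g. Ear handle on its +y side reaches 51 mm from the axis. Origin: centre of underside, z up the axis, any yaw. Grip across the outside along its x axis, clear of the handle.
- small_blue_cup: small dark blue coffee cup, loose, upright on the counter (z=0): outside diameter 56 mm (wall straight from 28 mm up, narrowing below to a 38 mm foot), 56 mm high, wall 4 mm, open top, cream bottom inside, about 110 g. Ear handle on its +y side reaches 51 mm from the axis. Origin: centre of underside, z up the axis, any yaw. Grip across the outside along its x axis, clear of the handle.
- large_green_cup: large leaf-green coffee cup, loose, upright on the counter (z=0): outside diameter 68 mm (wall straight from 28 mm up, narrowing below to a 48 mm foot), 74 mm high, wall 4 mm, open top, cream bottom inside, about 190 g. Ear handle on its +y side reaches 57 mm from the axis. Origin: centre of underside, z up the axis, any yaw. Grip across the outside along its x axis, clear of the handle.
- large_blue_cup: large dark blue coffee cup, loose, upright on the counter (z=0): outside diameter 68 mm (wall straight from 28 mm up, narrowing below to a 48 mm foot), 74 mm high, wall 4 mm, open top, cream bottom inside, about 190 g. Ear handle on its +y side reaches 57 mm from the axis. Origin: centre of underside, z up the axis, any yaw. Grip across the outside along its x axis, clear of the handle.
- small_green_saucer: small leaf-green saucer, 108 mm across, brim 16 mm high, loose, in one quarter of a fixed wooden tray (310 mm square; floor 8 mm, rim 34 mm above the counter). Flat cream well about 54 mm across in the middle, its floor 6 mm above the origin. Origin: centre of underside (z = 8 mm). The small green cup belongs in it.
- small_blue_saucer: small dark blue saucer, 108 mm across, brim 16 mm high, loose, in one quarter of a fixed wooden tray (310 mm square; floor 8 mm, rim 34 mm above the counter). Flat cream well about 54 mm across in the middle, its floor 6 mm above the origin. Origin: centre of underside (z = 8 mm). The small blue cup belongs in it.
- large_green_saucer: large leaf-green saucer, 132 mm across, brim 16 mm high, loose, in one quarter of a fixed wooden tray (310 mm square; floor 8 mm, rim 34 mm above the counter). Flat cream well about 68 mm across in the middle, its floor 6 mm above the origin. Origin: centre of underside (z = 8 mm). The large green cup belongs in it.
- large_blue_saucer: large dark blue saucer, 132 mm across, brim 16 mm high, loose, in one quarter of a fixed wooden tray (310 mm square; floor 8 mm, rim 34 mm above the counter). Flat cream well about 68 mm across in the middle, its floor 6 mm above the origin. Origin: centre of underside (z = 8 mm). The large blue cup belongs in it.
- mug: bystander: tall plain white mug, 76 mm across, 95 mm high, with an ear handle on its +y side reaching 61 mm from the axis, standing on the counter among the cups; it has no saucer and stays where it is. Origin: centre of the underside.
- sugar_bowl: bystander: white lidded sugar bowl, 90 mm across, 96 mm high, standing on the counter beyond the cups; stays where it is. Origin: centre of the underside.
Not all that is in view belongs to the job. Leave any orange or pink look-alike of the small_blue_cup alone. What is shaped like the small_green_cup but yellow is not meant.

How it is judged:
By the outcome, as a careful person would: the job done as asked, in the order asked, and still so for the second after the job is handed in, with the robot touching nothing.
It also fails if it takes over 122 s, if anything falls off the work surface, if the arm or the gripper's body presses on something with over 40 N, if the wrist force passes 120 N, or if a joint passes its speed limit or range.

## Working session

There is one attempt and no reset: what is moved stays moved. The work goes in short steps, Python scripts to look and compute and a shell command to move; the robot and the scene stay as the last step left them, time stands still between calls to the robot, and variables do not carry over. Pictures are saved under pics/ and viewed, at most 14 in all, crops included, and the job is handed in when it is done.

```bash
ls; mkdir -p pics; python3 - <<'E'
from bench import bot
import cv2
o=bot.observe(); print(o)
for n in("scene","top","wrist"):
    cv2.imwrite(f"pics/{n}0.png",bot.camera(n)); print(n,bot.camera_params(n))
E
```

```text
pics
{'time': 0.0, 'joint_pos': array([ 1.18921692,  0.62937494,  0.03845283,  1.51838204, -0.02699756,
        0.99628413, -0.02001067]), 'qvel': array([ 0.00130666, -0.00121163,  0.00059582, -0.00029233,  0.00196865,
       -0.00112728, -0.00079046]), 'joint_efforts': array([ 7.88569560e-04, -5.63384843e+01,  1.22604165e+00, -1.93441987e+01,
        1.09389154e-02,  1.04934137e-02,  1.35036686e-05]), 'eef_pos': array([ 201.68662214, -617.25395754,  230.36612411]), 'ee_rot': array([ 9.87562285e-01,  1.57225324e-01, -1.69334849e-04, -9.50069406e-04]), 'force': array([-0.53697015, -0.03859856, -0.55291102]), 'wrist_torque': array([0.03251899, 0.02553971, 0.01608016]), 'finger_force': 0.0, 'grip_width': 85.24863656577881}
scene {'fov_y': 52.819589854597, 'cx': 327.06597352341925, 'cy': 228.95722008380204, 'extrinsics': array([[ 3.69423915e-01, -7.95913624e-01,  4.79632646e-01,
         1.08064396e+03],
       [ 9.29146583e-01,  3.08274609e-01, -2.04091628e-01,
        -1.47059920e+02],
       [ 1.45807407e-02,  5.21045362e-01,  8.53404437e-01,
         1.10723246e+03],
       [ 0.00000
[... 247 characters left out ...]
+02],
       [-9.99856068e-01,  7.43938959e-03,  1.52478901e-02,
         1.09249196e+02],
       [ 1.59793966e-02,  1.10933590e-01,  9.93699350e-01,
         1.20829778e+03],
       [ 0.00000000e+00,  0.00000000e+00,  0.00000000e+00,
         1.00000000e+00]])}
wrist {'fov_y': 70.21810671320068, 'cx': 315.27651997562737, 'cy': 236.99725730425598, 'mount': array([[ 5.08141679e-04,  9.65166386e-01,  2.61636368e-01,
         6.55711669e+01],
       [ 9.99999819e-01, -4.05810158e-04, -4.45149364e-04,
        -1.04161465e-02],
       [-3.23468507e-04,  2.61636547e-01, -9.65166417e-01,
        -1.42429229e+02],
       [ 0.00000000e+00,  0.00000000e+00,  0.00000000e+00,
         1.00000000e+00]])}
```

View pics/top0.png

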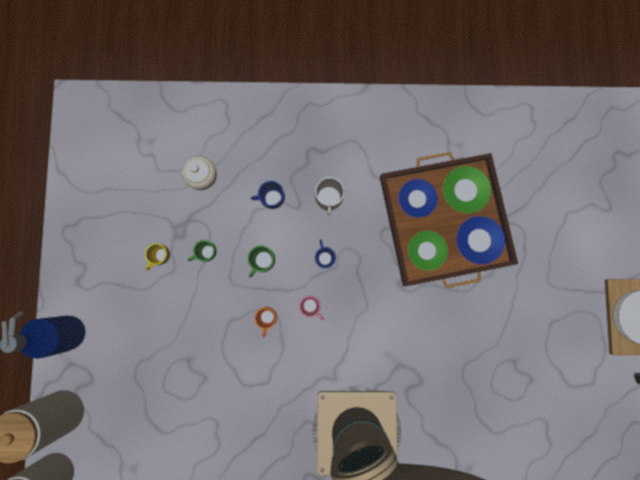

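View pics/scene0.png

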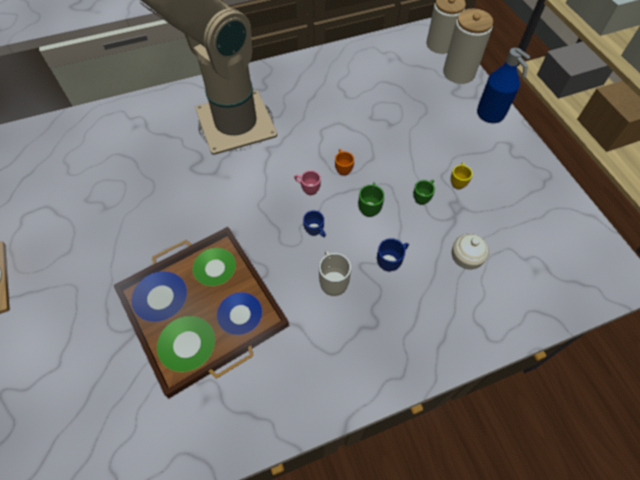

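```bash
cat > h.py <<'E'
import cv2, numpy as np
from scipy.optimize import minimize, least_squares
from scipy.spatial.transform import Rotation as R
from bench import bot
S=4
DIM={'s':(19,28,56,51),'l':(24,34,74,57)}
def shot(n,fn=None):
    o=bot.observe(); p=bot.camera_params(n); im=bot.camera(n)
    if fn: cv2.imwrite(f'pics/{fn}.png',im)
    if 'mount' in p:
        T=np.eye(4); T[:3,:3]=R.from_quat(o['ee_rot']).as_matrix(); T[:3,3]=o['eef_pos']; E=T@p['mount']
    else: E=p['extrinsics']
    return dict(im=im,E=E,f=240/np.tan(np.radians(p['fov_y']/2)),c=(p['cx'],p['cy']))
def proj(v,P):
    q=(np.atleast_2d(P)-v['E'][:3,3])@v['E'][:3,:3]
    return np.c_[v['c'][0]-v['f']*q[:,0]/q[:,2], v['c'][1]+v['f']*q[:,1]/q[:,2]]
def ray(v,uv):
    d=np.array([(uv[0]-v['c'][0])/v['f'],-(uv[1]-v['c'][1])/v['f'],-1]); return v['E'][:3,3],v['E'][:3,:3]@d
def onz(v,uv,z):
    o,d=ray(v,uv); return o+d*(z-o[2])/d[2]
def tri(obs,x0=(500,0,30)):
    return least_squares(lambda X:np.concatenate([(proj(v,X)[0]-uv) for v,uv in obs]),x0)
def mask(v,col):
    b,g,r=[cv2.resize(v['im'],None,fx=S,fy=S,interpolation=cv2.INTER_LINEAR)[...,i].astype(int) for i in range(3)]
    m=(g>1.35*np.maximum(r,b))&(g>35) if col=='green' else (b>1.5*np.maximum(r,g))&(b>35)
    return m.astype(np.uint8)*255
def blobs(v,col,amin=60):
    cs=cv2.findContours(mask(v,col),cv2.RETR_EXTERNAL,cv2.CHAIN_APPROX_NONE)[0]
    out=[]
    for c in cs:
        a=cv2.contourArea(c)/S/S
        if a>amin: m=cv2.moments(c); out.append((a,m['m10']/m['m00']/S-.375,m['m01']/m['m00']/S-.375,c))
    return sorted(out,key=lambda t:-t[0])
def model(size,x,y,yaw,z=0):
    rf,r,h,hd=DIM[size]; a=np.linspace(0,2*np.pi,60)
    body=np.vstack([np.c_[q*np.cos(a),q*np.sin(a),0*a+t] for q,t in((rf,0),(r,28),(r,h))])
    hb=np.array([[sx*4,yy,zz] for sx in(-1,1) for yy,zz in((r-3,h*.2),(r-3,h*.85),(hd-4,h*.85),(hd,h*.72),(hd,h*.4),(hd-5,h*.25))])
    c,s=np.cos(yaw),np.sin(yaw); M=np.array([[c,-s,0],[s,c,0],[0,0,1]])
    return [P@M.T+[x,y,z] for P in(body,hb)]
def fit(size,obs,x0,freez=False):
    """obs: list of (view, contour)"""
    D=[]
    for v,c in obs:
        x,y,w,h=cv2.boundingRect(c); o=np.array([x-60,y-60]); m=np.zeros((h+120,w+120),np.uint8)
        cv2.drawContours(m,[c-o],-1,255,-1); D.append((v,o,m))
    def cost(p):
        t=0
        for v,o,m in D:
            k=np.zeros_like(m)
            for P in model(size,*p):
                q=cv2.convexHull(((proj(v,P)+.5)*S-.5-o).astype(np.float32))
                cv2.fillPoly(k,[np.round(q*16).astype(np.int32)],255,shift=4)
            t+=1-(k&m).astype(bool).sum()/((k|m)>0).sum()
        return t/len(D)
    best=None
    for yaw in np.arange(0,2*np.pi,np.pi/6) if len(x0)==2 else [x0[2]]:
        p=[x0[0],x0[1],yaw]+([0] if freez else [])
        n=len(p); sim=np.vstack([p,np.array(p)+np.diag([8,8,.3,8][:n])])
        r=minimize(cost,p,method='Nelder-Mead',options=dict(initial_simplex=sim,maxiter=150,xatol=.05,fatol=1e-5))
        if best is None or r.fun<best.fun: best=r
    return best
E
python3 - <<'E'
from h import *
V={n:dict(shot(n)) for n in('top','scene')}
import pickle; pickle.dump(V,open('v0.pkl','wb'))
for n in V:
    for c in('green','blue'):
        print(n,c,[(round(a),round(x,1),round(y,1)) for a,x,y,_ in blobs(V[n],c)])
E
```

```text
top green [(1693, 466.5, 189.2), (1175, 427.4, 250.0), (545, 260.4, 258.8), (365, 203.3, 250.7)]
top blue [(1943, 50.6, 335.8), (1781, 480.5, 239.7), (1126, 417.6, 197.8), (524, 270.2, 194.0), (318, 324.8, 256.8)]
scene green [(2431, 185.4, 343.5), (1230, 213.8, 266.4), (623, 370.6, 199.4), (378, 423.5, 191.0)]
scene blue [(2021, 158.8, 295.7), (1600, 498.9, 93.1), (1423, 239.2, 312.9), (688, 390.8, 253.7), (395, 313.9, 222.4)]
```

```bash
cat > m0.py <<'E'
from h import *
import pickle
V=pickle.load(open('v0.pkl','rb'))
def near(n,c,u,v): return min(blobs(V[n],c),key=lambda b:np.hypot(b[1]-u,b[2]-v))
I={'sg':('green',(203,251),(423,191)),'sb':('blue',(325,257),(314,222)),'lg':('green',(260,259),(370,199)),'lb':('blue',(270,194),(391,254))}
for k,(c,a,b) in I.items():
    A=near('top',c,*a);B=near('scene',c,*b)
    t=tri([(V['top'],A[1:3]),(V['scene'],B[1:3])])
    x0=onz(V['top'],A[1:3],30)[:2]
    r=fit(k[0],[(V['top'],A[3]),(V['scene'],B[3])],x0)
    r2=fit(k[0],[(V['top'],A[3]),(V['scene'],B[3])],r.x,True)
    print(k,'tri',t.x.round(1),'fit',r.x.round(2),round(r.fun,3),'freez',r2.x.round(2),round(r2.fun,3))
I={'sg':('green',(427,250),(214,266)),'sb':('blue',(417,198),(239,313)),'lg':('green',(466,189),(185,343)),'lb':('blue',(480,240),(159,296))}
for k,(c,a,b) in I.items():
    A=near('top',c,*a);B=near('scene',c,*b)
    eA,eB=[np.array(cv2.fitEllipse(q[3])[0])/S-.375 for q in(A,B)]
    t=tri([(V['top'],eA),(V['scene'],eB)])
    print('saucer',k,t.x.round(1),round(2*t.cost,2),onz(V['top'],eA,23)[:2].round(1),onz(V['scene'],eB,23)[:2].round(1))
E
python3 m0.py; python3 - <<'E'
from h import *
v=shot('top')
for n,u in dict(mug=(329,192),bowl=(198,170),pink=(310,306),orange=(266,317),yellow=(157,254)).items(): print(n,onz(v,u,60).round())
E
```

```text
sg tri [465.  401.2  41.7] fit [464.77 400.07   0.5 ] 0.196 freez [465.28 399.43   0.51   1.67] 0.194
sb tri [451.8  84.5  42.3] fit [449.46  84.39   4.94] 0.216 freez [448.88  84.81   4.92  -0.75] 0.215
lg tri [444.2 250.8  51.4] fit [444.41 249.45   0.97] 0.153 freez [ 4.4441e+02  2.4945e+02  9.7000e-01 -2.0000e-02] 0.153
lb tri [614.4 227.8  56.3] fit [612.66 227.37   6.46] 0.189 freez [ 6.1264e+02  2.2736e+02  6.4500e+00 -2.2000e-01] 0.188
saucer sg [ 472.8 -190.7   25. ] 1.25 [ 473.6 -189.1] [ 470.8 -192.5]
saucer sb [ 614.4 -166.6   25.8] 0.99 [ 615.6 -165.3] [ 612.6 -168.1]
saucer lg [ 640.1 -301.8   22.9] 1.21 [ 640.7 -299.6] [ 639.4 -303.2]
saucer lb [ 501.8 -334.2   25.2] 0.83 [ 502.6 -333.3] [ 500.  -335.9]
mug [622.  76.  60.]
bowl [677. 421.  60.]
pink [325. 124.  60.]
orange [297. 235.  60.]
yellow [455. 518.  60.]
```

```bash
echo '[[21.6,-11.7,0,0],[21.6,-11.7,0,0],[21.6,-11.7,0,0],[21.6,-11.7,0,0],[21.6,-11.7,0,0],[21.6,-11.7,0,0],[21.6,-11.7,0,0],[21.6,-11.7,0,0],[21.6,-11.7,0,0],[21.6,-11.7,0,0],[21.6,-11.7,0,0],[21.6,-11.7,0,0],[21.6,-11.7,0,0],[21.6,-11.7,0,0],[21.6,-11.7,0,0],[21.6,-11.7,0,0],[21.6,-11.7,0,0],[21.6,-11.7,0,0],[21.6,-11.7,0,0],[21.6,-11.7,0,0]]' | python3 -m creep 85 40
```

```text
refused: ROWS must be rows one to a line, with the numbers parted by commas. Nothing was moved.
```

The call was refused and nothing moved: it wants rows one to a line, with the numbers parted by commas. Same move again in that form.

```bash
echo '21.6,-11.7,0,0
21.6,-11.7,0,0
21.6,-11.7,0,0
21.6,-11.7,0,0
21.6,-11.7,0,0
21.6,-11.7,0,0
21.6,-11.7,0,0
21.6,-11.7,0,0
21.6,-11.7,0,0
21.6,-11.7,0,0
21.6,-11.7,0,0
21.6,-11.7,0,0
21.6,-11.7,0,0
21.6,-11.7,0,0
21.6,-11.7,0,0
21.6,-11.7,0,0
21.6,-11.7,0,0
21.6,-11.7,0,0
21.6,-11.7,0,0
21.6,-11.7,0,0' | python3 -m creep 85 40
cat >> h.py <<'E'
def to(x,y,z,al=None):
    """prints shift in present tool axes and then the turn"""
    o=bot.observe(); M=R.from_quat(o['ee_rot']).as_matrix(); d=M.T@(np.array([x,y,z])-o['eef_pos'])
    a=np.arctan2(M[1,0],M[0,0]); t=0 if al is None else (a-al+np.pi)%(2*np.pi)-np.pi
    print('tcp',o['eef_pos'].round(1),'ang',a.round(3),'shift',d.round(1),'turn',round(t,3),'t',round(o['time'],1),'F',o['force'].round(1),'w',round(o['grip_width'],1),'tilt',M[:,2].round(3))
E
python3 - <<'E'
from h import *
import pickle
v=shot('wrist','w1'); pickle.dump(v,open('v1.pkl','wb'))
to(465,400,150,2.07)
for c in('green','blue'): print(c,[(round(a),round(x,1),round(y,1),onz(v,(x,y),24).round(1)[:2]) for a,x,y,_ in blobs(v,c)])
E
```

```text
time: 1.97
eef_pos: [540.6, -260.3, 231.4]
ee_rot: [0.988, 0.157, -0.0, 0.0]
force: [-0.2, -0.1, -0.5]
grip_width: 85.2
finger_force: 0.0
tcp [ 545.2 -254.3  231.3] ang 0.323 shift [ 131.1 -645.8   83.6] turn -1.747 t 2.0 F [3.6 3.6 1.1] w 85.2 tilt [ 0.004  0.004 -1.   ]
green [(14485, 385.1, 123.4, array([ 642.8, -298.5])), (7220, 232.5, 247.3, array([ 474.4, -188.9]))]
blue [(10659, 367.7, 261.7, array([ 504.1, -332.1])), (10039, 245.5, 105.4, array([ 616.5, -165. ]))]
```

View pics/w1.png

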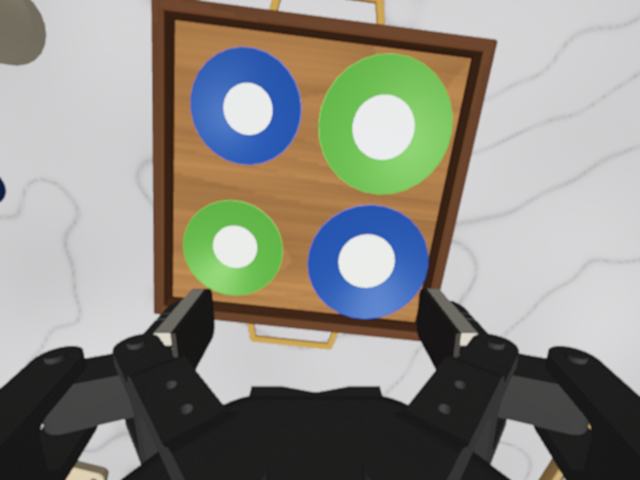

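The wrist view shows all four saucers with cream wells near (235,247) small green, (248,109) small blue, (384,127) large green and (367,261) large blue. The arm was still settling, so I'll shift a little for a still second view.

```bash
echo '0,-20,0,0
0,-20,0,0
0,-20,0,0
0,-20,0,0
0,0,0,0
0,0,0,0
0,0,0,0
0,0,0,0' | python3 -m creep | head -2
cat > sau.py <<'E'
from h import *
import pickle
V=pickle.load(open('v0.pkl','rb')); v=shot('wrist'); pickle.dump(v,open('v2.pkl','wb'))
to(465,400,200,2.07)
P=dict(sg=('green',472.8,-190.7),sb=('blue',614.4,-166.6),lg=('green',640.1,-301.8),lb=('blue',501.8,-334.2))
def ctr(v,c,X):
    uv=proj(v,[X[0],X[1],24])[0]; b=min(blobs(v,c),key=lambda b:np.hypot(b[1]-uv[0],b[2]-uv[1]))
    return np.array(cv2.fitEllipse(b[3])[0])/S-.375
for k,(c,x,y) in P.items():
    ob=[(w,ctr(w,c,(x,y))) for w in(V['top'],V['scene'],v)]
    t=tri(ob); print(k,'tri',t.x.round(1),'wrist',onz(v,ob[2][1],24)[:2].round(1),'all@24',np.mean([onz(w,u,24)[:2] for w,u in ob],0).round(1))
E
python3 sau.py
```

```text
time: 2.68
eef_pos: [515.2, -186.6, 231.4]
tcp [ 515.2 -186.5  231.3] ang 0.314 shift [ 133.5 -573.4   30.9] turn -1.756 t 2.7 F [ 0.2 -0.5 -1. ] w 84.6 tilt [ 0.    -0.001 -1.   ]
sg tri [ 474.3 -189.3   24.9] wrist [ 474.5 -188.8] all@24 [ 473.1 -190.1]
sb tri [ 615.8 -165.3   28.9] wrist [ 616.5 -164.9] all@24 [ 615. -166.]
lg tri [ 642.4 -299.2   24.4] wrist [ 642.9 -298.6] all@24 [ 641.1 -300.3]
lb tri [ 506.  -333.2   21.3] wrist [ 508.2 -331. ] all@24 [ 503.7 -333.2]
```

```bash
echo '6.7,-28.7,1.5,0
6.7,-28.7,1.5,0
6.7,-28.7,1.5,0
6.7,-28.7,1.5,0
6.7,-28.7,1.5,0
6.7,-28.7,1.5,0
6.7,-28.7,1.5,0
6.7,-28.7,1.5,0
6.7,-28.7,1.5,0
6.7,-28.7,1.5,0
6.7,-28.7,1.5,0
6.7,-28.7,1.5,0
6.7,-28.7,1.5,0
6.7,-28.7,1.5,0
6.7,-28.7,1.5,0
6.7,-28.7,1.5,0
6.7,-28.7,1.5,0
6.7,-28.7,1.5,0
6.7,-28.7,1.5,0
6.7,-28.7,1.5,0' | python3 -m creep | head -2
echo '0,0,0,-0.12
0,0,0,-0.12
0,0,0,-0.12
0,0,0,-0.12
0,0,0,-0.12
0,0,0,-0.12
0,0,0,-0.12
0,0,0,-0.12
0,0,0,-0.12
0,0,0,-0.12
0,0,0,-0.12
0,0,0,-0.12
0,0,0,-0.12
0,0,0,-0.12
0,0,0,-0.08
0,0,0,0
0,0,0,0
0,0,0,0' | python3 -m creep | head -3
cat > cup.py <<'E'
from h import *
import sys,pickle
# usage: cup.py size colour x y yaw picname
size,col,x,y,yaw,fn=sys.argv[1],sys.argv[2],*map(float,sys.argv[3:6]),sys.argv[6]
v=shot('wrist',fn); pickle.dump(v,open(fn+'.pkl','wb'))
uv=proj(v,[x,y,DIM[size][2]*.7])[0]; print('expect',uv.round(),[(round(b[0]),round(b[1]),round(b[2])) for b in blobs(v,col,500)])
b=min(blobs(v,col,500),key=lambda b:np.hypot(b[1]-uv[0],b[2]-uv[1]))
r=fit(size,[(v,b[3])],[x,y,yaw]); print('fit',r.x.round(2),round(r.fun,3))
to(r.x[0],r.x[1],0,r.x[2]+np.pi/2)
im=v['im'].copy()
for P in model(size,*r.x): cv2.polylines(im,[cv2.convexHull(proj(v,P).astype(np.int32))],True,(0,0,255),1)
cv2.imwrite(f'pics/{fn}o.png',im)
E
python3 cup.py s green 465 400 .5 sg1
```

```text
time: 4.4
eef_pos: [464.8, 402.9, 201.0]
time: 5.9
eef_pos: [464.7, 401.6, 201.1]
ee_rot: [0.509, 0.861, -0.0, 0.0]
expect [315. 221.] [(3970, 230, 348), (3249, 316, 221)]
fit [465.92 399.92   0.53] 0.105
tcp [464.5 401.7 201.2] ang 2.073 shift [ -2.2   0.4 201.2] turn -0.023 t 6.0 F [-0.9 -0.2  0.6] w 85.2 tilt [ 0. -0. -1.]
```

View pics/sg1o.png

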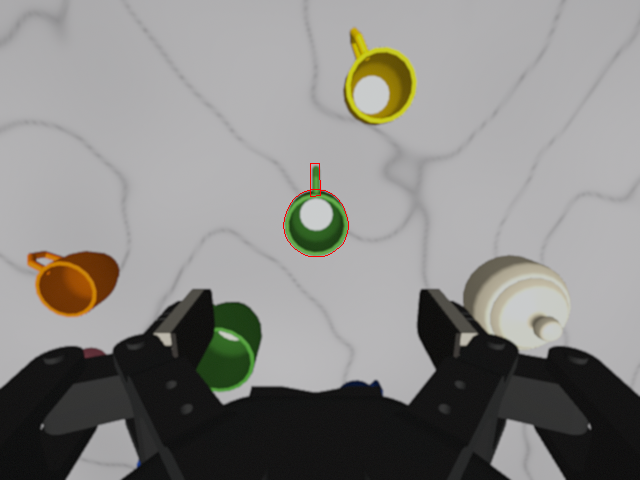

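The picture shows the small green cup at about (316,222) with its handle up at (315,165). The model outline fits and the fingers straddle it. Descending.

```bash
python3 -c "
from bench import bot; print(bot.grip_point_offset)"
echo '-0.4,0,25,-0.02
-0.4,0,25,0
-0.4,0,25,0
-0.4,0,25,0
-0.4,0,25,0
-0.2,0,20,0
0,0,15,0
0,0,11,0
0,0,7,0
0,0,5,0
0,0,0,0
0,0,0,0' | python3 -m creep | head -4
echo '0,0,0,0
0,0,0,0
0,0,0,0
0,0,0,0
0,0,0,0
0,0,0,0
0,0,0,0
0,0,0,0
0,0,0,0
0,0,0,0' | python3 -m creep 40 30
```

```text
18.700000000000003
time: 6.95
eef_pos: [465.6, 400.5, 18.8]
ee_rot: [0.499, 0.866, 0.0, 0.0]
force: [-0.9, -0.0, 0.3]
time: 7.78
eef_pos: [465.8, 400.4, 19.2]
ee_rot: [0.499, 0.866, 0.001, 0.0]
force: [0.0, -0.4, 6.5]
grip_width: 54.1
finger_force: 31.9
```

```bash
echo '0,0,-5,0
0,0,-10,0
0,0,-15,0
0,0,-25,0
0,0,-25,0
0,0,-25,0
0,0,-25,0
0,0,-15,0
0,0,-5,0
0,0,0,0
0,0,0,0' | python3 -m creep
python3 - <<'E'
from h import *
to(474,-189,170)
E
```

```text
time: 8.7
eef_pos: [465.0, 399.5, 167.8]
ee_rot: [0.499, 0.866, -0.001, -0.0]
force: [-0.5, 0.2, -1.3]
grip_width: 54.1
finger_force: 32.1
tcp [465.  399.5 167.8] ang 2.096 shift [-513.8 -287.1   -1.6] turn 0 t 8.7 F [-0.5  0.2 -1.3] w 54.1 tilt [-0.001 -0.001 -1.   ]
```

```bash
echo '-14.2,-8,0,0
-14.2,-8,0,0
-28.5,-16,0,0
-28.5,-16,0,0
-28.5,-16,0,0
-28.5,-16,0,0
-28.5,-16,0,0
-28.5,-16,0,0
-28.5,-16,0,0
-28.5,-16,0,0
-28.5,-16,0,0
-28.5,-16,0,0
-28.5,-16,0,0
-28.5,-16,0,0
-28.5,-16,0,0
-28.5,-16,0,0
-28.5,-16,0,0
-28.5,-16,0,0
-14.2,-8,0,0
-14.2,-8,0,0' | python3 -m creep | head -2
echo '0,0,0,0
0,0,0,0
0,0,0,0
0,0,0,0' | python3 -m creep
python3 - <<'E'
from h import *
v=shot('wrist','sg2'); to(474,-189,33.5)
E
```

```text
time: 10.37
eef_pos: [471.5, -190.0, 166.7]
time: 10.7
eef_pos: [472.9, -186.3, 167.9]
ee_rot: [0.498, 0.867, 0.0, -0.001]
force: [-0.2, -0.0, -1.2]
grip_width: 54.0
finger_force: 32.2
tcp [ 473.  -186.4  168.1] ang 2.098 shift [ -2.9  -0.5 134.6] turn 0 t 10.8 F [-0.4 -0.4 -0.7] w 54.2 tilt [-0.     0.001 -1.   ]
```

View pics/sg2.png

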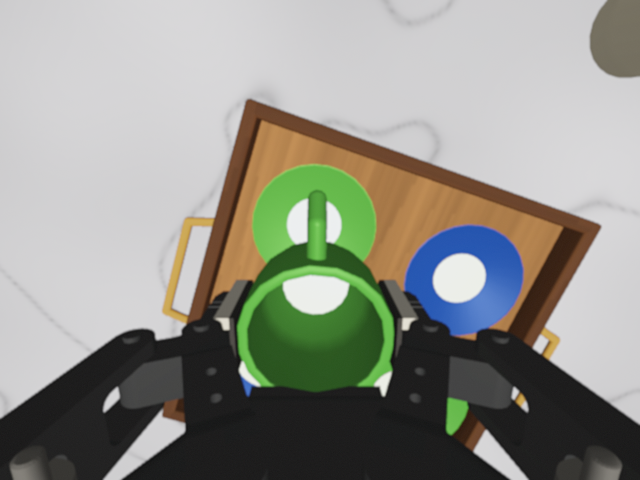

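The cup hangs upright in the fingers, with its rim centred at about (317,330). The small green saucer lies just ahead, its well at (314,222). Lowering.

```bash
echo '-0.5,0,10,0
-0.5,0,20,0
-0.5,0,20,0
-0.5,0,20,0
-0.5,0,20,0
-0.4,0,15,0
0,0,10,0
0,0,7,0
0,0,4,0
0,0,3,0
0,0,2,0
0,0,0,0
0,0,0,0
0,0,0,0' | python3 -m creep
echo '0,0,1,0
0,0,1,0
0,0,0,0
0,0,0,0' | python3 -m creep
```

```text
time: 11.92
eef_pos: [474.8, -190.7, 37.8]
ee_rot: [0.499, 0.866, 0.0, 0.001]
force: [-0.0, -1.4, -0.3]
grip_width: 53.7
finger_force: 32.2
time: 12.25
eef_pos: [474.5, -190.5, 35.3]
ee_rot: [0.499, 0.866, -0.0, -0.0]
force: [0.7, 0.2, -1.6]
grip_width: 53.9
finger_force: 32.2
```

```bash
echo '0,0,0.7,0
0,0,0.7,0
0,0,0.4,0
0,0,0,0
0,0,0,0' | python3 -m creep
```

```text
time: 12.67
eef_pos: [474.5, -190.4, 33.5]
ee_rot: [0.499, 0.866, 0.0, -0.0]
force: [-0.1, -0.1, -1.2]
grip_width: 54.1
finger_force: 32.2
```

```bash
echo '0,0,0.5,0
0,0,0.5,0
0,0,0,0
0,0,0,0' | python3 -m creep
```

```text
time: 13.0
eef_pos: [474.6, -190.5, 33.2]
ee_rot: [0.499, 0.866, -0.0, 0.0]
force: [-2.1, -0.1, 6.1]
grip_width: 54.1
finger_force: 32.9
```

```bash
echo '0,0,0,0
0,0,0,0
0,0,0,0
0,0,0,0
0,0,0,0
0,0,0,0' | python3 -m creep 72 30
echo '0,0,-4,0
0,0,-8,0
0,0,-15,0
0,0,-25,0
0,0,-30,0
0,0,-30,0
0,0,-30,0
0,0,-20,0
0,0,-5,0
0,0,0,-0.11
0,0,0,-0.11
0,0,0,-0.11
0,0,0,-0.11
0,0,0,0
0,0,0,0' | python3 -m creep 85
python3 - <<'E'
from h import *
v=shot('wrist','sg3'); to(444.5,249,200,2.54)
import pickle; pickle.dump(v,open('sg3.pkl','wb'))
E
```

```text
time: 13.5
eef_pos: [474.5, -190.5, 32.4]
ee_rot: [0.499, 0.866, 0.0, -0.0]
force: [0.2, 0.7, -0.8]
grip_width: 72.2
finger_force: 0.0
time: 14.75
eef_pos: [474.1, -190.5, 199.3]
ee_rot: [0.3, 0.954, 0.0, -0.0]
force: [-0.7, 0.1, -0.7]
grip_width: 84.9
finger_force: 0.0
tcp [ 474.1 -190.5  199.3] ang 2.533 shift [275.7 343.6  -0.5] turn -0.007 t 14.8 F [-0.2  0.6  0.1] w 85.1 tilt [-0.001  0.    -1.   ]
```

View pics/sg3.png

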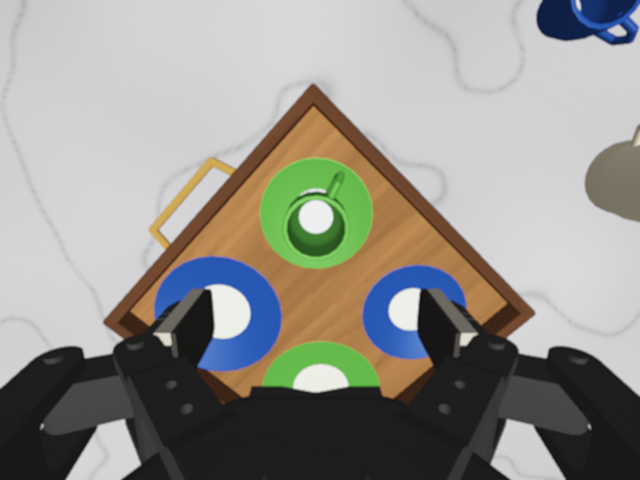

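The small green cup stands upright in its saucer's well at about (316,220). Next the large green cup.

```bash
echo '8.6,10.7,0,0
17.2,21.5,0,0
17.2,21.5,0,0
17.2,21.5,0,0
17.2,21.5,0,0
17.2,21.5,0,0
17.2,21.5,0,0
17.2,21.5,0,0
17.2,21.5,0,0
17.2,21.5,0,0
17.2,21.5,0,0
17.2,21.5,0,0
17.2,21.5,0,0
17.2,21.5,0,0
17.2,21.5,0,0
17.2,21.5,0,0
8.6,10.7,0,0
0,0,0,0
0,0,0,0
0,0,0,0' | python3 -m creep | head -2
echo '0,0,0,0
0,0,0,0' | python3 -m creep | head -2
python3 cup.py l green 444.5 249.5 .97 lg1
```

```text
time: 16.47
eef_pos: [444.1, 247.5, 199.2]
time: 16.63
eef_pos: [444.4, 247.4, 199.4]
expect [318. 222.] [(5480, 319, 223)]
fit [445.7  250.38   0.99] 0.084
tcp [444.4 247.7 199.5] ang 2.534 shift [  0.6   3.1 199.5] turn -0.03 t 16.7 F [ 0.5 -0.5 -0.8] w 85.1 tilt [ 0.    -0.001 -1.   ]
```

View pics/lg1o.png

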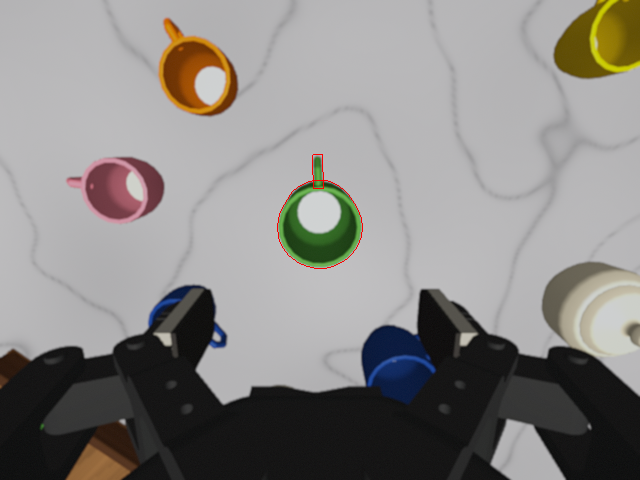

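Large green cup at (319,224), model fits, handle straight ahead. Descending to grip.

```bash
echo '0.2,1,25,-0.03
0.2,1,25,0
0.2,0.9,25,0
0,0,25,0
0,0,22,0
0,0,17,0
0,0,13,0
0,0,9,0
0,0,5,0
0,0,3,0
0,0,0,0
0,0,0,0' | python3 -m creep | head -4
echo '0,0,0,0
0,0,0,0
0,0,0,0
0,0,0,0
0,0,0,0
0,0,0,0
0,0,0,0
0,0,0,0' | python3 -m creep 50 35
echo '0,0,-5,0
0,0,-10,0
0,0,-15,0
0,0,-25,0
0,0,-25,0
0,0,-25,0
0,0,-25,0
0,0,-15,0
0,0,-5,0
0,0,0,0
0,0,0,0' | python3 -m creep
python3 - <<'E'
from h import *
to(642,-299,180)
E
```

```text
time: 17.68
eef_pos: [445.6, 251.8, 31.1]
ee_rot: [0.284, 0.959, 0.0, 0.0]
force: [-0.9, 0.3, 0.6]
time: 18.35
eef_pos: [445.6, 251.7, 31.3]
ee_rot: [0.284, 0.959, 0.0, 0.001]
force: [-0.3, -0.1, 6.4]
grip_width: 66.3
finger_force: 40.1
time: 19.27
eef_pos: [444.9, 251.1, 180.2]
ee_rot: [0.284, 0.959, -0.0, -0.0]
force: [0.4, 1.4, -2.5]
grip_width: 66.0
finger_force: 39.6
tcp [444.9 251.1 180.2] ang 2.566 shift [-464.9 -353.9    0.5] turn 0 t 19.3 F [ 0.4  1.4 -2.5] w 66.0 tilt [-0.    -0.001 -1.   ]
```

```bash
echo '-12.9,-9.8,0,0
-12.9,-9.8,0,0
-25.8,-19.7,0,0
-25.8,-19.7,0,0
-25.8,-19.7,0,0
-25.8,-19.7,0,0
-25.8,-19.7,0,0
-25.8,-19.7,0,0
-25.8,-19.7,0,0
-25.8,-19.7,0,0
-25.8,-19.7,0,0
-25.8,-19.7,0,0
-25.8,-19.7,0,0
-25.8,-19.7,0,0
-25.8,-19.7,0,0
-25.8,-19.7,0,0
-25.8,-19.7,0,0
-25.8,-19.7,0,0
-12.9,-9.8,0,0
-12.9,-9.8,0,0' | python3 -m creep | head -2
echo '0,0,0,0
0,0,0,0
0,0,0,0
0,0,0,0' | python3 -m creep
python3 - <<'E'
from h import *
v=shot('wrist','lg2'); to(642,-299,45)
E
```

```text
time: 20.93
eef_pos: [640.5, -300.7, 177.6]
time: 21.27
eef_pos: [641.5, -296.2, 180.0]
ee_rot: [0.283, 0.959, 0.001, -0.001]
force: [0.5, -0.2, -1.9]
grip_width: 66.0
finger_force: 39.7
tcp [ 641.6 -296.5  180.3] ang 2.568 shift [ -1.8  -1.9 135.3] turn 0 t 21.3 F [-0.3  0.5 -2.2] w 66.0 tilt [-0.001  0.001 -1.   ]
```

```bash
echo '-0.5,-0.5,10,0
-0.5,-0.5,20,0
0,0,20,0
0,0,20,0
0,0,20,0
0,0,15,0
0,0,10,0
0,0,8,0
0,0,5,0
0,0,3,0
0,0,1,0
0,0,0,0
0,0,0,0
0,0,0,0' | python3 -m creep
echo '0,0,0.7,0
0,0,0.7,0
0,0,0,0
0,0,0,0' | python3 -m creep
```

```text
time: 22.48
eef_pos: [642.5, -300.0, 49.3]
ee_rot: [0.284, 0.959, -0.0, 0.001]
force: [-0.9, 0.2, -1.7]
grip_width: 66.0
finger_force: 39.7
time: 22.82
eef_pos: [642.0, -299.9, 47.1]
ee_rot: [0.284, 0.959, -0.0, 0.0]
force: [0.1, -0.4, -1.4]
grip_width: 65.5
finger_force: 39.7
```

```bash
echo '0,0,0.6,0
0,0,0.6,0
0,0,0.4,0
0,0,0,0
0,0,0,0' | python3 -m creep|sed -n '2p;4p'; echo '0,0,0.4,0
0,0,0.4,0
0,0,0,0
0,0,0,0' | python3 -m creep |sed -n '2p;4p'
```

```text
eef_pos: [642.0, -299.8, 45.5]
force: [1.1, -0.7, -1.7]
eef_pos: [642.1, -299.9, 45.4]
force: [-2.2, 1.0, 5.3]
```

```bash
echo '0,0,0,0
0,0,0,0
0,0,0,0
0,0,0,0
0,0,0,0
0,0,0,0' | python3 -m creep 80 30 | sed -n '2p;4p'
echo '0,0,-4,0
0,0,-8,0
0,0,-15,0
0,0,-25,0
0,0,-30,0
0,0,-30,0
0,0,-25,0
0,0,-13,0
0,0,-5,0
0,0,0,-0.11
0,0,0,-0.11
0,0,0,-0.11
0,0,0,-0.12
0,0,0,-0.12
0,0,0,-0.11
0,0,0,-0.11
0,0,0,0
0,0,0,0
0,0,0,0' | python3 -m creep 85|head -3
python3 - <<'E'
from h import *
v=shot('wrist','lg3'); to(449,84.5,200,3.36); print(bot.observe()['joint_pos'].round(2))
E
```

```text
eef_pos: [642.0, -299.8, 44.6]
force: [0.4, 0.2, -0.3]
time: 25.65
eef_pos: [641.6, -299.8, 199.0]
ee_rot: [-0.106, 0.994, 0.0, -0.001]
tcp [ 641.8 -299.8  199.3] ang -2.929 shift [107.5 416.2  -0.5] turn -0.006 t 25.7 F [ 0.5  0.6 -0.4] w 85.0 tilt [-0.001  0.    -1.   ]
[ 0.81  0.88 -0.86  1.35  0.68  1.22  1.68]
```

View pics/lg3.png

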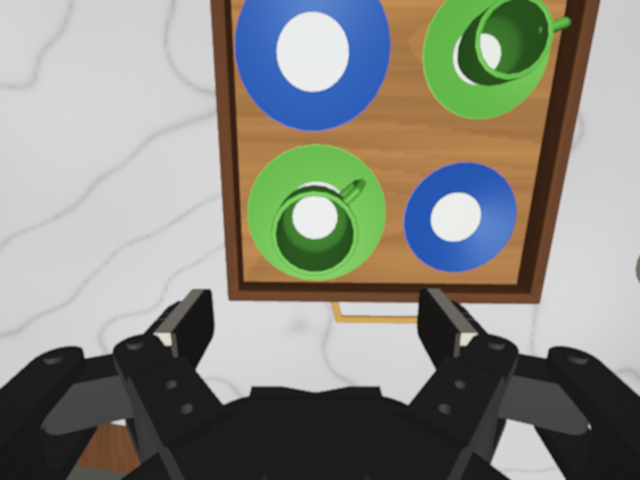

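Large green cup stands upright in its well at (315,225). On to the small blue cup.

```bash
echo '3.4,13,0,0
6.7,26,0,0
6.7,26,0,0
6.7,26,0,0
6.7,26,0,0
6.7,26,0,0
6.7,26,0,0
6.7,26,0,0
6.7,26,0,0
6.7,26,0,0
6.7,26,0,0
6.7,26,0,0
6.7,26,0,0
6.7,26,0,0
6.7,26,0,0
6.7,26,0,0
3.4,13,0,0
0,0,0,0
0,0,0,0
0,0,0,0' | python3 -m creep | head -2
echo '0,0,0,0
0,0,0,0' | python3 -m creep | head -2
python3 cup.py s blue 449.5 84.5 4.93 sb1
```

```text
time: 27.37
eef_pos: [449.3, 82.9, 199.7]
time: 27.53
eef_pos: [449.2, 82.7, 199.6]
expect [317. 221.] [(6613, 46, 316), (3160, 318, 225), (1500, 407, 380)]
fit [450.86  85.69   5.  ] 0.118
tcp [449.1  82.9 199.6] ang -2.93 shift [ -2.3   2.4 199.6] turn 3.069 t 27.6 F [ 0.2 -0.8 -0.3] w 85.1 tilt [-0. -0. -1.]
```

View pics/sb1o.png

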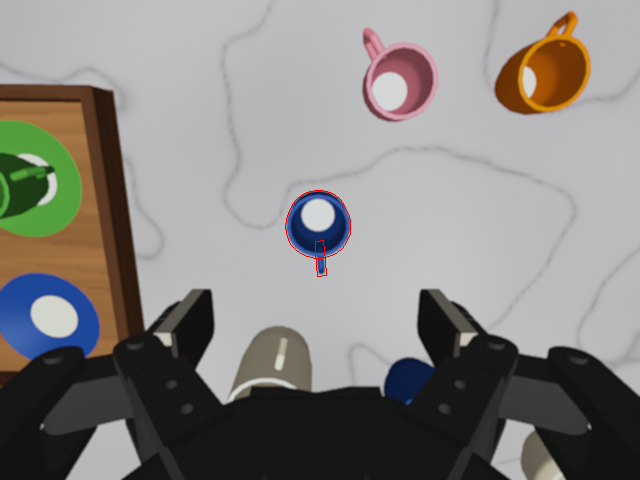

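Small blue cup at (318,223), handle toward the palm side, well clear of the fingers; a −0.07 rad trim is needed.

```bash
echo '-0.8,0.8,25,-0.07
-0.7,0.8,25,0
-0.7,0.8,25,0
0,0,25,0
0,0,25,0
0,0,20,0
0,0,15,0
0,0,10,0
0,0,6,0
0,0,5,0
0,0,0,0
0,0,0,0' | python3 -m creep | head -4
echo '0,0,0,0
0,0,0,0
0,0,0,0
0,0,0,0
0,0,0,0
0,0,0,0
0,0,0,0
0,0,0,0
0,0,0,0' | python3 -m creep 40 30
echo '0,0,-5,0
0,0,-10,0
0,0,-15,0
0,0,-25,0
0,0,-25,0
0,0,-25,0
0,0,-25,0
0,0,-15,0
0,0,-5,0
0,0,0,0
0,0,0,0' | python3 -m creep
python3 - <<'E'
from h import *
to(616,-165,170); print(bot.observe()['joint_pos'].round(2))
E
```

```text
time: 28.58
eef_pos: [450.5, 86.7, 18.9]
ee_rot: [-0.141, 0.99, 0.0, 0.0]
force: [-0.3, -0.1, 1.0]
time: 29.33
eef_pos: [450.7, 86.6, 19.4]
ee_rot: [-0.142, 0.99, -0.0, 0.001]
force: [0.1, -0.9, 6.3]
grip_width: 54.2
finger_force: 31.8
time: 30.25
eef_pos: [449.9, 86.2, 168.2]
ee_rot: [-0.141, 0.99, -0.0, -0.0]
force: [0.9, -0.6, -1.2]
grip_width: 54.1
finger_force: 32.1
tcp [449.9  86.2 168.2] ang -2.858 shift [ -89.1 -287.7   -1.7] turn 0 t 30.2 F [ 0.9 -0.6 -1.2] w 54.1 tilt [-0.001 -0.    -1.   ]
[ 0.35  0.6  -0.89  2.09  0.68  0.77  0.89]
```

```bash
echo '-4.5,-14.5,0,0
-4.5,-14.5,0,0
-8.9,-28.9,0,0
-8.9,-28.9,0,0
-8.9,-28.9,0,0
-8.9,-28.9,0,0
-8.9,-28.9,0,0
-8.9,-28.9,0,0
-8.9,-28.9,0,0
-8.9,-28.9,0,0
-4.5,-14.5,0,0
-4.5,-14.5,0,0
0,0,0,0
0,0,0,0
0,0,0,0
0,0,0,0' | python3 -m creep
python3 - <<'E'
from h import *
v=shot('wrist','sb2'); to(616,-165,33.5)
E
```

```text
time: 31.58
eef_pos: [616.2, -164.1, 168.3]
ee_rot: [-0.143, 0.99, 0.0, -0.001]
force: [0.7, -1.1, -0.9]
grip_width: 54.2
finger_force: 32.1
tcp [ 616.4 -164.3  168.6] ang -2.855 shift [  0.5  -0.7 135.1] turn 0 t 31.6 F [ 0.7  0.7 -1.9] w 54.2 tilt [-0.001  0.    -1.   ]
```

```bash
echo '0,0,10,0
0,0,20,0
0,0,20,0
0,0,20,0
0,0,20,0
0,0,15,0
0,0,10,0
0,0,8,0
0,0,5,0
0,0,3,0
0,0,1,0
0,0,0,0
0,0,0,0
0,0,0,0' | python3 -m creep
echo '0,0,0.7,0
0,0,0.7,0
0,0,0,0
0,0,0,0' | python3 -m creep|sed -n '2p;4p'
```

```text
time: 32.8
eef_pos: [617.5, -165.9, 37.4]
ee_rot: [-0.142, 0.99, -0.0, 0.001]
force: [-0.3, -0.0, -0.9]
grip_width: 54.0
finger_force: 32.1
eef_pos: [617.0, -165.9, 35.3]
force: [-0.7, -0.3, -0.8]
```

```bash
echo '0,0,0.6,0
0,0,0.6,0
0,0,0.4,0
0,0,0,0
0,0,0,0' | python3 -m creep|sed -n '2p;4p'; echo '0,0,0.4,0
0,0,0.4,0
0,0,0,0
0,0,0,0' | python3 -m creep |sed -n '2p;4p'
```

```text
eef_pos: [616.9, -165.8, 33.7]
force: [0.7, -0.2, -1.3]
eef_pos: [617.1, -165.9, 33.4]
force: [-2.3, -1.2, 4.6]
```

```bash
echo '0,0,0,0
0,0,0,0
0,0,0,0
0,0,0,0
0,0,0,0
0,0,0,0' | python3 -m creep 72 30 | sed -n '2p;4p'
echo '0,0,-4,0
0,0,-8,0
0,0,-15,0
0,0,-25,0
0,0,-30,0
0,0,-30,0
0,0,-30,0
0,0,-20,0
0,0,-5,0
0,0,0,0
0,0,0,0' | python3 -m creep 85|head -2
echo '0,0,0,0.12
0,0,0,0.12
0,0,0,0.12
0,0,0,0.12
0,0,0,0.12
0,0,0,0.12
0,0,0,0.12
0,0,0,0.12
0,0,0,0.12
0,0,0,0.12
0,0,0,0.12
0,0,0,0.12
0,0,0,0.12
0,0,0,0.12
0,0,0,0
0,0,0,0' | python3 -m creep | head -2
python3 - <<'E'
from h import *
v=shot('wrist','sb3'); to(613,227.5,200,1.74); print(bot.observe()['joint_pos'].round(2))
E
```

```text
eef_pos: [616.9, -165.9, 32.8]
force: [1.0, 0.3, -0.2]
time: 35.3
eef_pos: [616.5, -166.1, 200.0]
time: 36.63
eef_pos: [616.1, -165.7, 198.6]
tcp [ 616.3 -165.7  198.8] ang 1.749 shift [387.5  66.5  -1.1] turn 0.009 t 36.7 F [ 0.2 -0.4 -0.3] w 85.0 tilt [-0.002  0.    -1.   ]
[ 0.49  0.68 -0.46  1.58  0.35  0.97  0.1 ]
```

View pics/sb3.png

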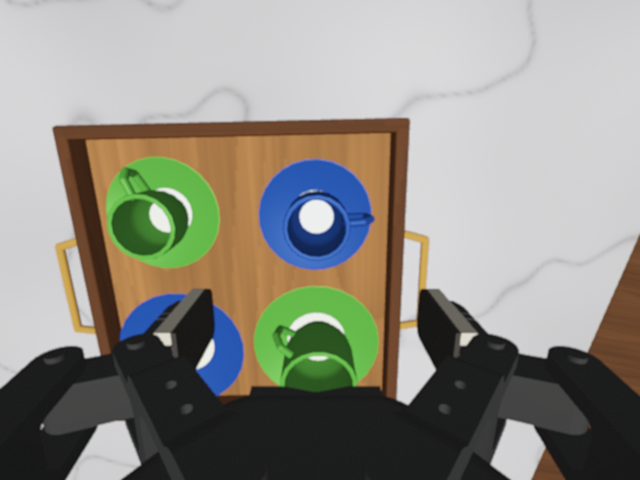

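Small blue cup is upright in its saucer at (317,220); both green cups still stand. Last: large blue cup.

```bash
echo '13.8,2.4,0,0
27.7,4.8,0,0
27.7,4.8,0,0
27.7,4.8,0,0
27.7,4.8,0,0
27.7,4.8,0,0
27.7,4.8,0,0
27.7,4.8,0,0
27.7,4.8,0,0
27.7,4.8,0,0
27.7,4.8,0,0
27.7,4.8,0,0
27.7,4.8,0,0
27.7,4.8,0,0
13.8,2.4,0,0
0,0,0,0
0,0,0,0
0,0,0,0
0,0,0,0
0,0,0,0' | python3 -m creep | head -2
python3 cup.py l blue 613 227.5 .17 lb1
```

```text
time: 38.35
eef_pos: [616.1, 225.4, 199.9]
expect [313. 220.] [(5404, 314, 221)]
fit [6.1297e+02 2.2722e+02 1.7000e-01] 0.095
tcp [616.1 225.8 199.9] ang 1.744 shift [  2.2  -2.8 199.9] turn 0.007 t 38.4 F [ 0.4 -0.1  0.2] w 85.1 tilt [ 0.    -0.001 -1.   ]
```

View pics/lb1o.png

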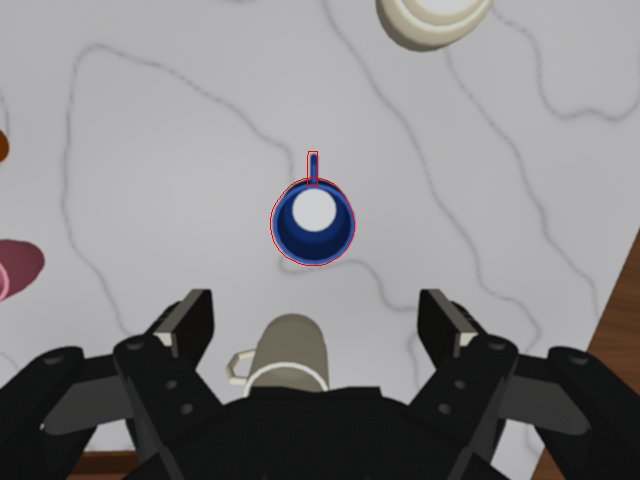

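Large blue cup at (314,222), model fits; the mug lies 150 mm behind. Gripping.

```bash
echo '0.8,-1,25,0
0.7,-0.9,25,0
0.7,-0.9,25,0
0,0,25,0
0,0,22,0
0,0,17,0
0,0,13,0
0,0,9,0
0,0,5,0
0,0,3,0
0,0,0,0
0,0,0,0' | python3 -m creep | head -4
echo '0,0,0,0
0,0,0,0
0,0,0,0
0,0,0,0
0,0,0,0
0,0,0,0
0,0,0,0
0,0,0,0' | python3 -m creep 50 35
echo '0,0,-5,0
0,0,-10,0
0,0,-15,0
0,0,-25,0
0,0,-25,0
0,0,-25,0
0,0,-25,0
0,0,-25,0
0,0,-10,0
0,0,-5,0
0,0,0,0
0,0,0,0' | python3 -m creep
python3 - <<'E'
from h import *
to(503.5,-332.5,195)
E
```

```text
time: 39.4
eef_pos: [613.1, 229.5, 31.8]
ee_rot: [0.643, 0.766, 0.001, 0.0]
force: [0.1, 0.4, -0.3]
time: 40.07
eef_pos: [613.3, 229.7, 32.0]
ee_rot: [0.643, 0.766, 0.001, 0.0]
force: [-0.7, -0.0, 6.7]
grip_width: 65.7
finger_force: 39.6
time: 41.07
eef_pos: [611.7, 228.7, 199.6]
ee_rot: [0.643, 0.766, -0.001, -0.0]
force: [-1.2, -0.1, -3.6]
grip_width: 65.7
finger_force: 39.8
tcp [611.7 228.7 199.6] ang 1.746 shift [-533.8 -204.2    5.5] turn 0 t 41.1 F [-1.2 -0.1 -3.6] w 65.7 tilt [-0.002 -0.001 -1.   ]
```

```bash
echo '-14.8,-5.7,0,0
-14.8,-5.7,0,0
-29.6,-11.3,0,0
-29.6,-11.3,0,0
-29.6,-11.3,0,0
-29.6,-11.3,0,0
-29.6,-11.3,0,0
-29.6,-11.3,0,0
-29.6,-11.3,0,0
-29.6,-11.3,0,0
-29.6,-11.3,0,0
-29.6,-11.3,0,0
-29.6,-11.3,0,0
-29.6,-11.3,0,0
-29.6,-11.3,0,0
-29.6,-11.3,0,0
-29.6,-11.3,0,0
-29.6,-11.3,0,0
-14.8,-5.7,0,0
-14.8,-5.7,0,0' | python3 -m creep | head -2
echo '0,0,0,0
0,0,0,0
0,0,0,0
0,0,0,0' | python3 -m creep
python3 - <<'E'
from h import *
v=shot('wrist','lb2'); to(503.5,-331.5,46)
E
```

```text
time: 42.73
eef_pos: [501.6, -333.7, 199.1]
time: 43.07
eef_pos: [504.9, -329.1, 200.5]
ee_rot: [0.642, 0.767, 0.0, -0.001]
force: [0.2, 0.9, -2.1]
grip_width: 65.8
finger_force: 39.9
tcp [ 505.  -329.2  200.7] ang 1.748 shift [ -2.2  -1.9 154.7] turn 0 t 43.1 F [-0.4 -0.3 -2.5] w 65.8 tilt [-0.     0.001 -1.   ]
```

View pics/lb2.png

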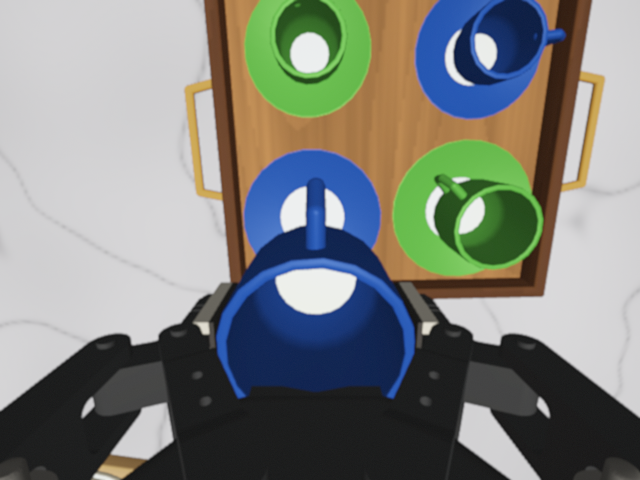

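The cup hangs upright (rim about (316,340)) over the large blue saucer, whose well shows at (313,215); no neighbour is near the fingers. Lowering.

```bash
echo '-0.6,-0.5,12,0
-0.6,-0.4,25,0
0,0,25,0
0,0,25,0
0,0,20,0
0,0,15,0
0,0,10,0
0,0,8,0
0,0,5,0
0,0,4,0
0,0,2,0
0,0,0,0
0,0,0,0
0,0,0,0' | python3 -m creep
echo '0,0,0.7,0
0,0,0.6,0
0,0,0,0
0,0,0,0' | python3 -m creep|sed -n '2p;4p'
```

```text
time: 44.28
eef_pos: [504.5, -332.4, 50.6]
ee_rot: [0.643, 0.766, 0.0, 0.001]
force: [0.6, 0.5, -1.8]
grip_width: 65.9
finger_force: 39.9
eef_pos: [504.1, -332.2, 48.7]
force: [-0.0, 0.8, -2.6]
```

```bash
echo '0,0,0.7,0
0,0,0.7,0
0,0,0.6,0
0,0,0,0
0,0,0,0' | python3 -m creep|sed -n '2p;4p'; echo '0,0,0.4,0
0,0,0.4,0
0,0,0,0
0,0,0,0' | python3 -m creep |sed -n '2p;4p'
```

```text
eef_pos: [504.1, -332.1, 46.5]
force: [-0.1, 0.3, -2.3]
eef_pos: [504.2, -332.2, 46.0]
force: [0.2, -0.4, 0.5]
```

```bash
echo '0,0,0.4,0
0,0,0,0
0,0,0,0' | python3 -m creep|sed -n '2p;4p'
echo '0,0,0,0
0,0,0,0
0,0,0,0
0,0,0,0
0,0,0,0
0,0,0,0' | python3 -m creep 80 30 | sed -n '2p;4p'
echo '0,0,-4,0
0,0,-8,0
0,0,-15,0
0,0,-25,0
0,0,-30,0
0,0,-30,0
0,0,-30,0
0,0,-30,0
0,0,-30,0
0,0,-20,0
0,0,-5,0
0,0,0,0
0,0,0,0
0,0,0,0
0,0,0,0' | python3 -m creep 85|head -2
python3 - <<'E'
from h import *
v=shot('wrist','end'); shot('scene','endscene'); to(0,0,0)
V=[v,shot('top'),shot('scene')]
P=dict(sg=('green',474,-189),sb=('blue',616,-165),lg=('green',642,-299),lb=('blue',504,-332))
im=cv2.imread('pics/endscene.png'); c=cv2.resize(im[200:420,90:310],None,fx=2.5,fy=2.5)
w=v['im']; cv2.imwrite('pics/endc.png',np.hstack([c[:480,:400],w[:,120:520]]))
E
```

```text
eef_pos: [504.2, -332.2, 46.0]
force: [-1.1, 0.1, 6.2]
eef_pos: [504.1, -332.2, 45.3]
force: [0.6, 0.2, 0.2]
time: 47.37
eef_pos: [503.2, -331.8, 270.8]
tcp [ 503.5 -331.9  271.1] ang 1.746 shift [ 414.1 -437.6  272.6] turn 0 t 47.5 F [-0.4 -0.1 -0.1] w 85.1 tilt [-0.002  0.001 -1.   ]
```

View pics/endc.png

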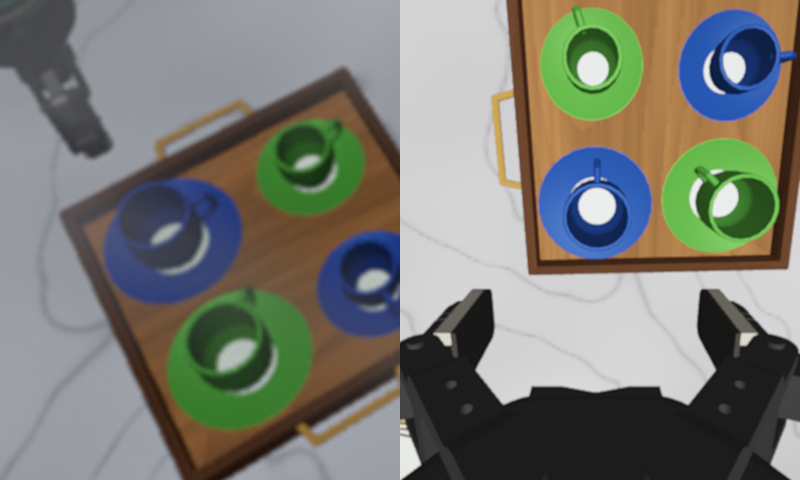

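View pics/endscene.png

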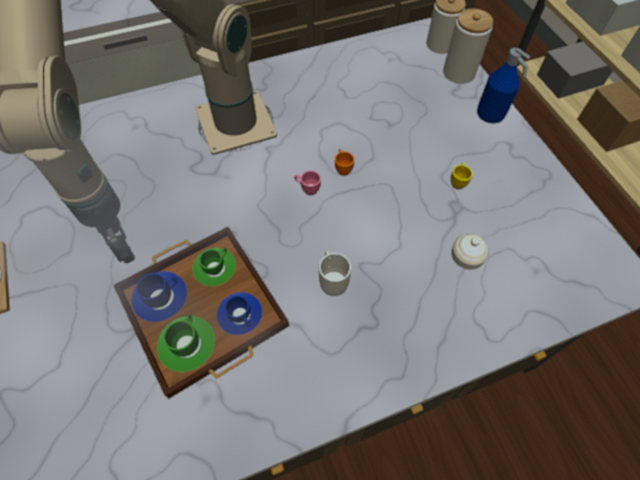

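All four cups stand upright in their own saucers, at scene pixels (212,262), (155,290), (182,338) and (238,310). The mug (335,272), sugar bowl (470,250) and the coloured decoys haven't moved, and the gripper is clear.

```bash
python3 -c "
from bench import bot; print(bot.job_done())"
```

```text
the job is handed in; nothing more can be done
None
```

I handed the job in at about 48 s of the 122 s limit: all four cups stand upright in the wells of their matching saucers, and the last pictures show the saucers, mug, sugar bowl and other cups where they started.

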